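Restock the spring-pusher carton display

TASK

Restock the spring-pusher display tray on the reception counter: put the thin carton in behind the carton already there, and then the thick carton behind that, both upright with their printed fronts towards the tray's front lip and the row snug against it. The sprung pusher must be eased forward by hand each time and must never snap forward. Leave the bystanders where they stand.

Things in the scene. Friction and masses are not known exactly. Their poses are not given: they have to be found in the camera images.
- tray: Fixed grey channel, 204 mm long (x), 66 wide (y). Origin: on its underside, on the middle line, 100 mm behind the front lip's inner face. x points to the front lip, z up. Floor 8 mm thick; channel 58 mm wide between side guides; guides, lip and rear wall stand 30 mm above the counter (guides and lip 4 mm thick). Open above, and at the sides above the guides.
- tray_lip (a point): Middle of the inner face of the front lip, at the height of the channel floor (8 mm above the counter).
- pusher (a joint): Sprung pusher sliding along the channel. Value (m) = distance from the lip's inner face to the pusher's front face = depth of the row it presses on: 0.034 at the start, 0.104 with three cartons; grows as it is drawn back to the rear, up to 0.150. A spring (3.7 N at the start, 4.6 N at 0.11) drives it to the lip, hardly damped: let go with a gap of some 10 mm, it snaps (over 0.25 m/s).
- pusher_top (a point): Middle of the top edge of the pusher's front face, 125 mm above the channel floor. Upright black plate 40 mm wide, 6 mm thick, on a 10 mm tall carriage reaching 34 mm back from the front face. It stands 25 mm higher than the row of cartons: a carton held just above the row can press on it to draw it back, then be lowered into the gap.
- front_carton: White carton already in the tray against the lip: 34 mm deep (x), 52 mm wide (y), 100 mm tall, loose. Origin centre of underside; x points out of its printed front.
- thin_carton: The thin white carton, standing on the counter: 28 mm deep (x), 52 mm wide (y), 100 mm tall, 50 to 90 g, rigid. Origin centre of underside; x points out of its printed front (red bands, grey patch, and a red stripe along the front edge of the top); back plain.
- thick_carton: The thick white carton, standing on the counter: 42 mm deep (x), 52 mm wide (y), 100 mm tall, 80 to 140 g, otherwise like the thin one. Origin centre of underside; x points out of its printed front.
- pump_bottle: Bystander: white pump bottle, 56 mm across, 148 mm tall. Origin centre of underside.
- pen_cup: Bystander: dark metal cup, 64 mm across, 95 mm tall. Origin centre of underside.
- jar: Bystander: clear screw jar with label, 60 mm across, 70 mm tall. Origin centre of underside.
- flat_carton: Bystander: squat white carton, 50 x 58 mm and only 75 mm tall, blue patch. Origin centre of underside.
- bell: Bystander: steel counter bell, 80 mm across, 54 mm tall. Origin centre of underside.
- tape_roll: Bystander: roll of tape lying flat, 64 mm across, 24 mm tall. Origin centre of underside.
- stapler: Bystander: black stapler, 120 x 32 x 43 mm. Origin centre of underside.
Things that resemble listed ones, but are neither listed nor needed, are in the scene too. Leave any yellow look-alike of the thick_carton alone.

How it is judged:
By the outcome, as a careful person would: the job done as asked, in the order asked, and still so for the second after the job is handed in, with the robot touching nothing.
It also fails if it takes over 72 s, if anything falls off the work surface, if the arm or the gripper's body presses on something with over 40 N, if the wrist force passes 120 N, or if a joint passes its speed limit or range.

ROBOT

A 6-joint arm with a two-finger parallel gripper is mounted at the origin on the work surface. World frame = base frame: x ahead of the robot, y to its left, z up, the work surface at z = 0. Lengths are in mm, angles in rad, forces in N, time in s.
With the tool pointing down it reaches from about 300 to 775 mm from the base axis. Payload 14.6 kg.
Tool frame: the origin (TCP) lies on the mounting face of the last link; the fingertips stand 173 mm ahead of it and the grasp point (between the pads) lies 155 mm ahead of it; z points along the fingers, y is the direction in which the jaws open and shut (so a half turn about z gives the same grasp; the last joint's range is limited). The gripper opens to 85 mm and grips with 20 to 120 N. Pads are 22 mm wide; open, the fingers measure 114 mm over their backs; the gripper's body (76 mm by 85 mm) begins 54 mm behind the grasp point. The pads swing forward as they close: fully open they stand 13 mm farther back than shut.
Start: joints at [1.135, 0.3, 1.521, -0, 1.321, -0.067], TCP at [198.27, 513.01, 404.681] pointing down, gripper open.
Joint ranges: [-3.03, 3.03], [-0.79, 2.21], [0.23, 2.52], [-1.04, 4.18], [0, 3.07], [-2.55, 2.55]. Speed limits (rad/s): [2.22, 2.22, 2.57, 3.14, 3.14, 3.14].

INTERFACE

Orientations are given as [roll, pitch, yaw] about the fixed x, y, z axes, in that order (R = Rz(yaw) Ry(pitch) Rx(roll)).
In Python, from cell import r, snapshot, silhouettes, pinpoint gives the robot as it stands. The module is installed in compiled form; this text tells all that it offers.
- The arm moves only by the shell command python3 -m creep 'ROWS' [FORCE]. ROWS is JSON, a list of rows, each a list of 3 entries, a list of its own where there are three numbers: the shift along the tool's x, y, z in cm, then the turn, a rotation vector about the tool's x, y, z in rad, then the finger opening in cm, from 0 to 8.54. A call has exactly 5 rows; each row is the pose to reach, as a shift and turn from the pose commanded when the call began, along the tool's axes at that moment; what a row does not reach only later rows make up. A row lasts 1/12 s, in which the tool goes at most 41.7 mm and 7.16 degrees, less where a joint would pass 70% of its speed; a pose out of reach is approached as far as the arm can. A call with a gripper value outside its range is refused whole. The fingers move at their own pace and stop on an object; FORCE is the grip in N (left out, the last holds). Time passes only in rows, so rows that repeat a pose let the fingers close, or fill a call up. It gives the time, the measured TCP pose, the force and the opening at its end, in the units of the state.
- r.sense(): the state, without advancing time (a new reading comes with each control period).
- snapshot(name): name is "side" or "top"; returns a dict with "image" (384x512x3 uint8, blue, green, red), "intrinsics" (3x3 intrinsics, pixels), "rvec" (rotation vector, rad) and "tvec" (3), from world to camera coordinates, as OpenCV has them. Camera axes: x right, y down, z forward; pixel columns grow to the right and rows downward; lengths in mm; the calibration is good to about 2 mm. A picture is of the moment at which its call begins. There is no depth.
- r.job_done(): hands the job in, once; it reports no verdict.
Trained networks look in a picture, given as the dict that the camera call returned (one of the last four; its "shot" number tells which), for a name from the list of things; names that differ only in an ending like _2 or _b are one class to them, and where a whole thing is asked for, a point or a joint stands for the part that bears it (a point fixed in the world has none). Each returns a list of dicts, best first, with "confidence" (0 to 1); they miss things now and then, are a little off and sometimes report something else, mostly with a low value. They report only what shows in the picture. A call takes as long as a camera call. They do not tell look-alikes from the thing itself.
- silhouettes(picture, target): "mask" (384x512 bool, what is visible of it) and "box" ([left, top, right, bottom] in pixels, round what is visible of it).
- pinpoint(picture, target): "centre" ([row, column] in pixels: a listed point, or the origin of a listed thing).
The state is a dict: "time": time; "joint_pos": joint angles; "joint_velocities": joint speeds; "effort": joint torques, N m; "ee_pos": TCP position; "tool_rot": TCP orientation; "force": force on the tool from outside, world axes, zero at the start; "torque": the same for the moment, N m; "finger_gap": finger opening in mm.
Only numpy, scipy, OpenCV 4.12 (cv2) and the standard library are available. Lean on these libraries where they do the work, as an engineer would, in place of code of your own. Each camera call takes 0.05 s, during which the arm holds its last target. There are 200 camera calls.

## Working session

There is one attempt and no reset: what is moved stays moved. The work goes in short steps, Python scripts to look and compute and a shell command to move; the robot and the scene stay as the last step left them, time stands still between calls to the robot, and variables do not carry over. Pictures are saved under pics/ and viewed, about 8 in all and at most 12, crops included, and the job is handed in when it is done.

```bash
mkdir -p pics; cat > h.py <<'E'
import numpy as np, cv2
from cell import r, snapshot, silhouettes, pinpoint
def cam(p):
    R=cv2.Rodrigues(np.array(p["rvec"],float))[0]; t=np.array(p["tvec"],float).ravel(); return np.array(p["intrinsics"]),R,t
def onz(p,rc,z):
    K,R,t=cam(p); d=R.T@np.linalg.inv(K)@np.array([rc[1],rc[0],1.]); c=-R.T@t
    return c+d*(z-c[2])/d[2]
def proj(p,X):
    K,R,t=cam(p); q=K@(R@np.array(X,float)+t); return q[:2]/q[2]
E
python3 - <<'E'
from h import *
print(r.sense())
for n in("side","top"):
    p=snapshot(n); cv2.imwrite(f"pics/{n}0.png",p["image"])
    K,R,t=cam(p); print(n,(-R.T@t).round(), K[0,0])
    for o in("tray","tray_lip","pusher_top","front_carton","thin_carton","thick_carton","pump_bottle","pen_cup","jar","flat_carton","bell","tape_roll","stapler"):
        z={"tray_lip":8,"pusher_top":133,"front_carton":8}.get(o,0)
        for d in pinpoint(p,o)[:4]: print(o,round(d["confidence"],2),np.round(d["centre"]),onz(p,d["centre"],z).round())
E
```

```text
{'time': 0.0, 'joint_pos': array([ 1.13539008e+00,  3.00491483e-01,  1.52161412e+00, -3.56577734e-05,
        1.32071905e+00, -6.66053036e-02]), 'joint_velocities': array([-0.00038761, -0.00076985,  0.00028597, -0.0006938 , -0.00029172,
        0.00302425]), 'effort': array([ 2.18067347e-03, -5.43476200e+01, -3.61832142e+01,  1.50787778e-04,
        3.64187799e-03,  1.22771318e-06]), 'ee_pos': array([198.26527957, 512.98080466, 404.0960342 ]), 'tool_rot': array([-3.14036109e+00, -4.75359487e-05,  2.77280053e+00]), 'force': array([-0.58429953,  0.72416193,  0.02572783]), 'torque': array([-0.00430262,  0.00038634, -0.0214067 ]), 'finger_gap': 85.04631102252179}
side [  24. -532.  661.] 358.68886462635317
tray 0.76 [238. 255.] [512. -37.   0.]
tray 0.67 [302. 289.] [ 422. -232.    0.]
tray_lip 0.94 [217. 287.] [629. -48.   8.]
pusher_top 0.59 [186. 274.] [583. -39. 133.]
thin_carton 0.8 [184. 200.] [568. 269.   0.]
thick_carton 0.75 [372. 308.] [ 328. -359.    0.]
thick_carton 0.64 [323. 339.] [ 455. -341.    0.]
thick_carton 0.6 [303. 369.] [ 541. -359.    0.]
pump_bottle 0.83 [272. 33
[... 519 characters left out ...]
 [184. 274.] [732.  91.   0.]
top [ 447.    6. 1041.] 346.5127442143031
tray 0.96 [211. 276.] [515. -36.   0.]
pusher_top 0.53 [183. 281.] [581. -45. 133.]
front_carton 0.66 [186. 279.] [590. -45.   8.]
thin_carton 0.68 [195. 177.] [563. 263.   0.]
thick_carton 0.96 [274. 388.] [ 331. -366.    0.]
thick_carton 0.89 [197. 387.] [ 559. -370.    0.]
thick_carton 0.77 [231. 375.] [ 458. -332.    0.]
pen_cup 0.73 [240. 339.] [ 431. -224.    0.]
jar 0.88 [243. 178.] [419. 254.   0.]
flat_carton 0.7 [235. 139.] [441. 372.   0.]
flat_carton 0.58 [181. 278.] [606. -42.   0.]
bell 0.96 [138. 217.] [738. 144.   0.]
tape_roll 0.73 [150. 259.] [704.  15.   0.]
stapler 0.56 [138. 338.] [ 743. -226.    0.]
```

```bash
python3 - <<'E'
import cv2
for n in("side","top"):
    cv2.imwrite(f"pics/{n}0b.png",cv2.resize(cv2.imread(f"pics/{n}0.png"),(800,600),interpolation=cv2.INTER_CUBIC))
E
```

```text
(no output)
```

View pics/side0b.png

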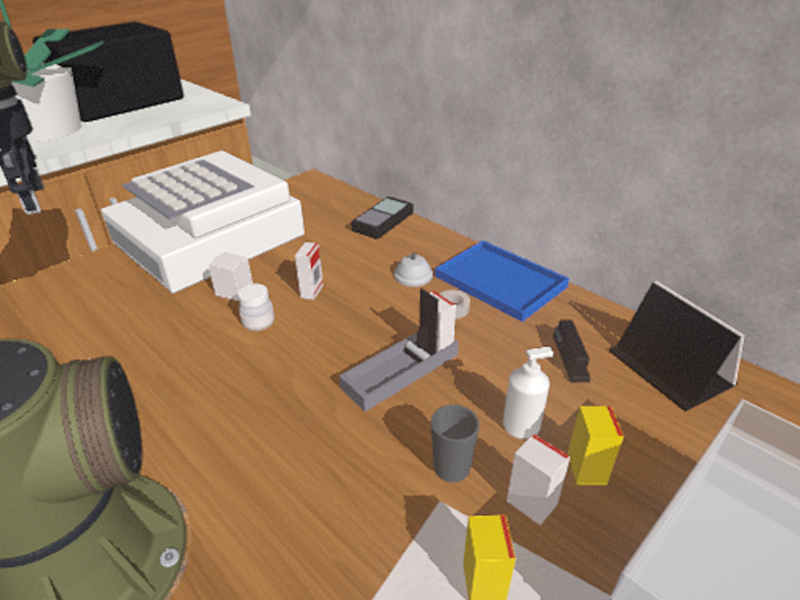

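View pics/top0b.png

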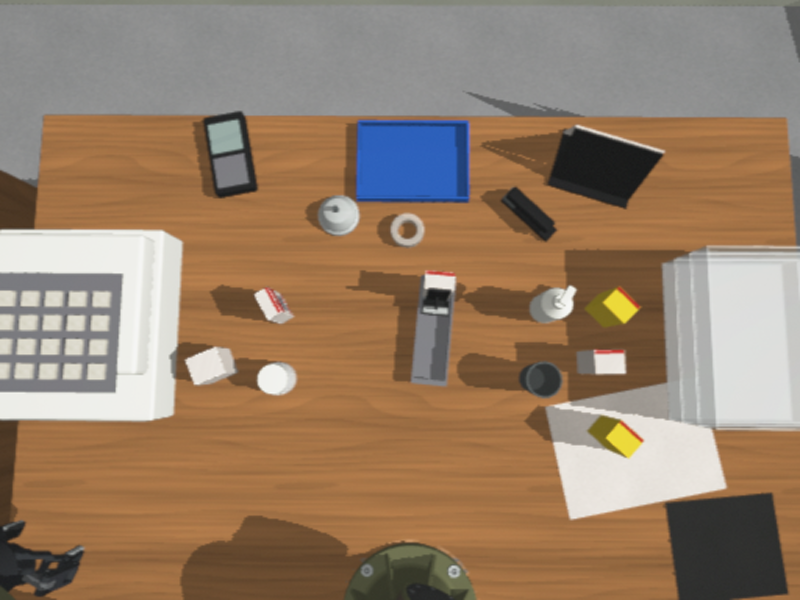

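The thin carton is at about (273,305) in the enlarged top picture. Its look-alikes are the squat flat carton at (210,366) and the carton already in the tray at (440,285). The white thick carton is at (603,362), with yellow look-alikes at (620,305) and (617,437), which I'll leave alone. Next I'll fit poses to the silhouettes and check a crop of each choice.

```bash
cat >> h.py <<'E'
from scipy.optimize import minimize
def box(x0,x1,w,z0,z1): return np.array([[x,y,z] for x in(x0,x1) for y in(-w/2,w/2) for z in(z0,z1)],float)
def place(B,q):
    c,s=np.cos(q[2]),np.sin(q[2]); return B@np.array([[c,-s,0],[s,c,0],[0,0,1]]).T+[q[0],q[1],0]
S=6
def render(p,boxes,q):
    m=np.zeros((384*S,512*S),np.uint8)
    for B in boxes:
        u=np.array([proj(p,X) for X in place(B,q)])
        cv2.fillConvexPoly(m,cv2.convexHull(np.round((u+.5)*S).astype(np.int32)),1)
    return cv2.resize(m.astype(np.float32),(512,384),interpolation=cv2.INTER_AREA)
def fit(views,boxes,q0,ys=np.arange(-1.5,1.5,.3)):
    def cost(q):
        q=[q[0],q[1],q[2]/50]
        return sum(np.abs(render(p,boxes,q)-m).sum()/m.sum() for p,m in views)
    best=None
    for y in ys:
        s=np.array([q0[0],q0[1],y*50.])
        o=minimize(cost,s,method="Nelder-Mead",options=dict(initial_simplex=np.vstack([s,s+[8,0,0],s+[0,8,0],s+[0,0,8]]),xatol=.1,fatol=1e-4,maxiter=80))
        if best is None or o.fun<best.fun: best=o
    return best.x[0],best.x[1],best.x[2]/50,best.fun
def mask(p,name,xy=None,z=50,tol=25):
    L=silhouettes(p,name)
    for d in L:
        if xy is None: return d["mask"]
        u=proj(p,[xy[0],xy[1],z]); b=d["box"]
        if abs((b[0]+b[2])/2-u[0])<tol and abs((b[1]+b[3])/2-u[1])<tol: return d["mask"]
TRAY=lambda d:[box(-100,104,66,0,30),box(66,100,52,8,108),box(100-d-6,100-d,40,8,133)]
E
cat > a.py <<'E'
from h import *
ps=[snapshot(n) for n in("side","top")]
for n,dx,xy in(("thin_carton",28,(563,264)),("thick_carton",42,(458,-334))):
    ms=[(p,mask(p,n,xy,tol=14)) for p in ps]; print([m is not None for _,m in ms])
    ms=[(p,m.astype(np.float32)) for p,m in ms if m is not None]
    for v in [ms]+[[k] for k in ms]: print(n,np.round(fit(v,[box(-dx/2,dx/2,52,0,100)],xy),3))
ms=[]
for p in ps:
    m=np.zeros((384,512),bool)
    for n in("tray","front_carton","pusher"):
        k=mask(p,n,(540 if n=="tray" else 590,-40),tol=22); print(n,k is not None and k.sum())
        if k is not None: m|=k
    ms.append((p,m.astype(np.float32)))
for v in [ms]+[[k] for k in ms]: print("tray",np.round(fit(v,TRAY(34),(510,-38),[-.1,0]),3))
a,b=ps[1]["image"],ps[0]["image"]
im=np.hstack([cv2.resize(c,(390,390),interpolation=cv2.INTER_CUBIC) for c in(b[140:210,165:235],b[265:345,310:390])])
cv2.imwrite("pics/crop1.png",im)
E
python3 a.py
```

```text
[True, True]
thin_carton [ 5.55966e+02  2.55376e+02 -1.01900e+00  1.73000e-01]
thin_carton [ 5.60205e+02  2.59304e+02 -1.01700e+00  5.80000e-02]
thin_carton [ 5.54594e+02  2.55349e+02 -1.03300e+00  5.70000e-02]
[True, True]
thick_carton [ 4.58112e+02 -3.39424e+02  5.10000e-02  1.44000e-01]
thick_carton [ 4.60101e+02 -3.39307e+02  3.10000e-02  3.40000e-02]
thick_carton [ 4.56754e+02 -3.38387e+02  5.00000e-02  7.20000e-02]
tray 2244
front_carton 328
pusher 586
tray 1455
front_carton 251
pusher 292
tray [ 5.14287e+02 -3.74170e+01 -8.80000e-02  9.10000e-02]
tray [ 5.15797e+02 -3.72650e+01 -8.00000e-02  3.90000e-02]
tray [ 5.12709e+02 -3.74580e+01 -8.80000e-02  3.70000e-02]
```

View pics/crop1.png

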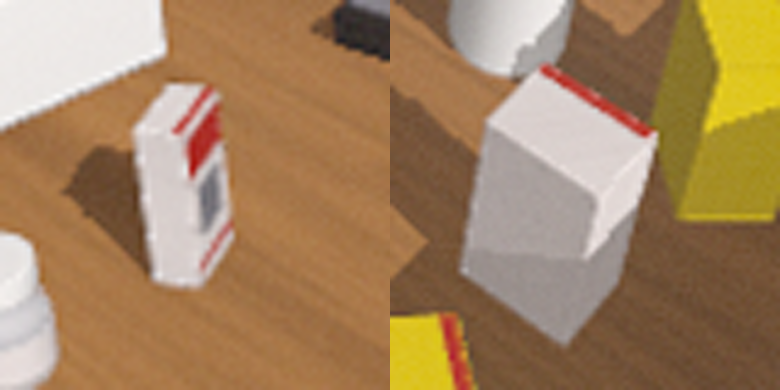

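The left crop shows the thin carton with its red-banded front at about (205,150), facing −y/+x. The right crop shows the white thick carton with its red stripe at about (600,100), on the +x edge. Both choices match the description. Moving above the thin carton.

```bash
cat > to.py <<'E'
# usage: to.py x y z yaw -> shift (cm, tool axes) and turn from the present pose
import sys; from h import *
from scipy.spatial.transform import Rotation as Q
s=r.sense(); R=Q.from_euler("xyz",s["tool_rot"]).as_matrix()
x,y,z,w=map(float,sys.argv[1:5])
print("t",round(s["time"],2),"at",s["ee_pos"].round(1),s["tool_rot"].round(3),"F",s["force"].round(1),"gap",round(s["finger_gap"],1))
print("shift",((R.T@(np.array([x,y,z])-s["ee_pos"]))/10).round(2),"turn",Q.from_matrix(R.T@Q.from_euler("xyz",[np.pi,0,w]).as_matrix()).as_rotvec().round(3))
E
python3 to.py 556 256.5 380 2.12
```

```text
t 2.0 at [198.3 513.  404.7] [3.142 0.    2.773] F [0.6 0.8 0.3] gap 85.4
shift [-42.61 -11.03   2.47] turn [0.    0.    0.653]
```

```bash
python3 -m creep '[[[-4,-1,0],[0,0,0.1],7.5],[[-8,-2,0.5],[0,0,0.2],7.5],[[-12,-3.1,0.7],[0,0,0.3],7.5],[[-16,-4.1,1],[0,0,0.4],7.5],[[-20,-5.1,1.2],[0,0,0.5],7.5]]'
python3 to.py 556 256.5 380 2.12
```

```text
time: 2.42
ee_pos: [367.7, 391.9, 392.6]
tool_rot: [3.141, -0.0, 2.268]
force: [0.3, 0.7, 1.3]
finger_gap: 74.9
t 2.42 at [367.7 391.9 392.6] [ 3.141 -0.     2.268] F [0.3 0.7 1.3] gap 74.9
shift [-22.47   5.74   1.26] turn [ 0.    -0.     0.148]
```

```bash
python3 -m creep '[[[-4,1,0.3],[0,0,0.04],7],[[-8,2,0.6],[0,0,0.08],7],[[-12,3,0.9],[0,0,0.12],7],[[-16,4.1,1.1],[0,0,0.148],7],[[-20,5.1,1.2],[0,0,0.148],7]]'
python3 -m creep '[[[-2,1.1,0],[0,0,0],7],[[-2.5,1.2,0],[0,0,0],7],[[-2.5,1.2,0],[0,0,0],7],[[-2.5,1.2,0],[0,0,0],7],[[-2.5,1.2,0],[0,0,0],7]]'
python3 to.py 556 256.5 300 2.12
cat > b.py <<'E'
from h import *
p=snapshot("side"); q=snapshot("top")
cv2.imwrite("pics/b.png",np.hstack([cv2.resize(p["image"][60:220,120:280],(400,400),interpolation=2),cv2.resize(q["image"][120:250,110:240],(400,400),interpolation=2)]))
E
python3 b.py
```

```text
time: 2.83
ee_pos: [536.0, 272.0, 380.5]
tool_rot: [-3.141, -0.0, 2.123]
force: [0.5, 1.6, 1.0]
finger_gap: 70.1
time: 3.25
ee_pos: [557.0, 259.5, 380.8]
tool_rot: [3.142, -0.0, 2.126]
force: [-0.1, 0.1, 0.3]
finger_gap: 69.9
t 3.25 at [557.  259.5 380.8] [ 3.142 -0.     2.126] F [-0.1  0.1  0.3] gap 69.9
shift [-0.2  -0.25  8.08] turn [ 0.    -0.     0.006]
```

```bash
python3 -m creep '[[[-0.1,-0.1,3],[0,0,0],7],[[-0.2,-0.25,6],[0,0,0],7],[[-0.2,-0.25,8.5],[0,0,0],7],[[-0.2,-0.25,8.5],[0,0,0],7],[[-0.2,-0.25,8.5],[0,0,0],7]]'
python3 b.py
```

```text
time: 3.77
ee_pos: [556.4, 256.1, 295.7]
tool_rot: [-3.14, -0.0, 2.126]
force: [-0.1, 0.0, 0.9]
finger_gap: 70.2
```

View pics/b.png

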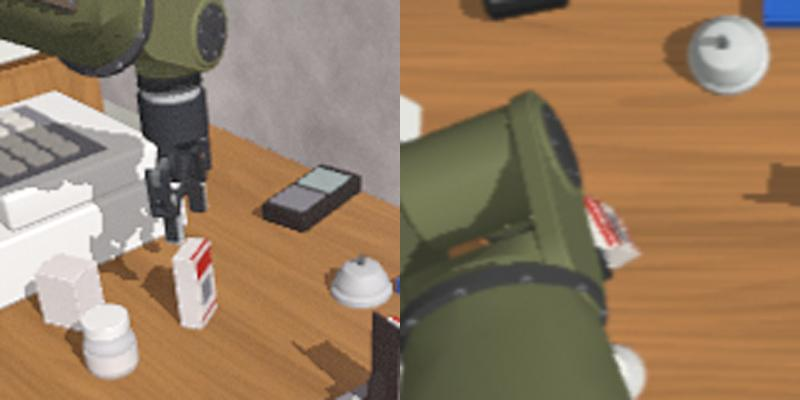

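```bash
python3 - <<'E'
from h import *
p=snapshot("side")
f=lambda X:((proj(p,X)-[120,60])*2.5).round(0)
for z in(122,130):
  for s in(-42,42): print(z,s,f([556.4+.85*s,256.1+.527*s,z]))
for q in((556,255.5),(560.2,259.3)):print(q,f([*q,100]))
for B in place(box(-14,14,52,100,100.1),(560.2,259.3,-1.02))[::2]: print(f(B))
E
```

```text
122 -42 [175. 251.]
122 42 [200. 217.]
130 -42 [174. 245.]
130 42 [199. 211.]
(556, 255.5) [190. 250.]
(560.2, 259.3) [191. 247.]
[172. 257.]
[188. 235.]
[194. 259.]
[209. 238.]
```

The left half shows the fingertips at (175,238) and (200,208), in line above the carton top at about (195,246). The carton may sit about 2 mm further along its front direction. Going down to grip.

```bash
python3 -m creep '[[[-0.2,0,2],[0,0,0],7],[[-0.2,0,4],[0,0,0],7],[[-0.2,0,5.5],[0,0,0],7],[[-0.2,0,6.25],[0,0,0],7],[[-0.2,0,6.25],[0,0,0],7]]'
python3 -m creep '[[[0,0,0],[0,0,0],6],[[0,0,0],[0,0,0],5.6],[[0,0,0],[0,0,0],5],[[0,0,0],[0,0,0],4.5],[[0,0,0],[0,0,0],4.5]]' 80
python3 -m creep '[[[0,0,0],[0,0,0],4.5],[[0,0,0],[0,0,0],4.5],[[0,0,-1],[0,0,0],4.5],[[0,0,-2],[0,0,0],4.5],[[0,0,-4],[0,0,0],4.5]]'
python3 to.py 556 256 420 3.0536
```

```text
time: 4.33
ee_pos: [557.8, 254.0, 232.9]
tool_rot: [-3.141, -0.0, 2.125]
force: [-0.6, -0.1, 0.4]
finger_gap: 70.0
time: 4.75
ee_pos: [558.1, 254.0, 235.0]
tool_rot: [3.139, 0.0, 2.125]
force: [-2.1, -0.6, 5.5]
finger_gap: 51.2
time: 5.17
ee_pos: [557.6, 253.8, 273.3]
tool_rot: [-3.14, -0.0, 2.125]
force: [-0.3, -0.1, -0.9]
finger_gap: 51.1
t 5.17 at [557.6 253.8 273.3] [-3.14  -0.     2.125] F [-0.3 -0.1 -0.9] gap 51.1
shift [  0.28  -0.05 -14.67] turn [-0.001 -0.001 -0.929]
```

```bash
python3 -m creep '[[[-0.5,-0.2,-3.5],[0,0,-0.1],4.5],[[-2.5,-1.1,-6.5],[0,0,-0.2],4.5],[[-5.5,-2.4,-9],[0,0,-0.3],4.5],[[-8.5,-3.7,-11],[0,0,-0.4],4.5],[[-11.5,-5,-12.7],[0,0,-0.5],4.5]]'
python3 to.py 600 -44.8 400 3.0556
```

```text
time: 5.58
ee_pos: [575.4, 128.6, 403.8]
tool_rot: [3.14, 0.003, 2.63]
force: [1.5, -0.8, -0.8]
finger_gap: 51.1
t 5.58 at [575.4 128.6 403.8] [3.14e+00 3.00e-03 2.63e+00] F [ 1.5 -0.8 -0.8] gap 51.1
shift [-10.62 -13.92   0.38] turn [ 0.001  0.003 -0.425]
```

```bash
python3 -m creep '[[[-2,-2.8,0],[0,0,-0.1],4.5],[[-4.2,-5.6,0],[0,0,-0.2],4.5],[[-6.4,-8.4,0],[0,0,-0.3],4.5],[[-8.6,-11.2,0],[0,0,-0.4],4.5],[[-10.6,-13.9,0.3],[0,0,-0.425],4.5]]'
python3 -m creep '[[[0,0,0],[0,0,0],4.5],[[0,0,0],[0,0,0],4.5],[[0,0,0],[0,0,0],4.5],[[0,0,0],[0,0,0],4.5],[[0,0,0],[0,0,0],4.5]]'
python3 to.py 600 -44.8 360 3.0556
cat > c.py <<'E'
import sys; from h import *
n,dx,zo=sys.argv[1],float(sys.argv[2]),float(sys.argv[3])
s=r.sense(); e=s["ee_pos"]
p=snapshot("side"); zb=e[2]-zo
for d in silhouettes(p,n): print(n,round(d["confidence"],2),d["box"])
m=mask(p,n,e[:2],zb+50,18)
if m is not None: print("held(side)",np.round(fit([(p,m.astype(np.float32))],[box(-dx/2,dx/2,52,zb,zb+100)],e[:2],[-.2,0]),3),"tcp",e.round(1))
cv2.imwrite("pics/c.png",cv2.resize(p["image"][100:280,190:350],(640,720)[:2] if 0 else (533,600),interpolation=2))
E
python3 c.py thin_carton 28 234
```

```text
time: 6.0
ee_pos: [599.1, -45.3, 399.4]
tool_rot: [-3.141, 0.003, 3.056]
force: [1.0, 0.1, -0.2]
finger_gap: 51.3
time: 6.42
ee_pos: [599.2, -42.3, 397.7]
tool_rot: [3.142, 0.001, 3.051]
force: [-0.3, 0.2, -1.6]
finger_gap: 51.2
t 6.42 at [599.2 -42.3 397.7] [3.142e+00 1.000e-03 3.051e+00] F [-0.3  0.2 -1.6] gap 51.2
shift [-0.1  -0.24  3.77] turn [ 0.     0.001 -0.005]
thin_carton 0.6 [269.6, 131.6, 292.3, 180.8]
held(side) [ 6.00287e+02 -4.01670e+01 -2.21000e-01  1.77000e-01] tcp [599.2 -42.3 397.7]
```

View pics/c.png

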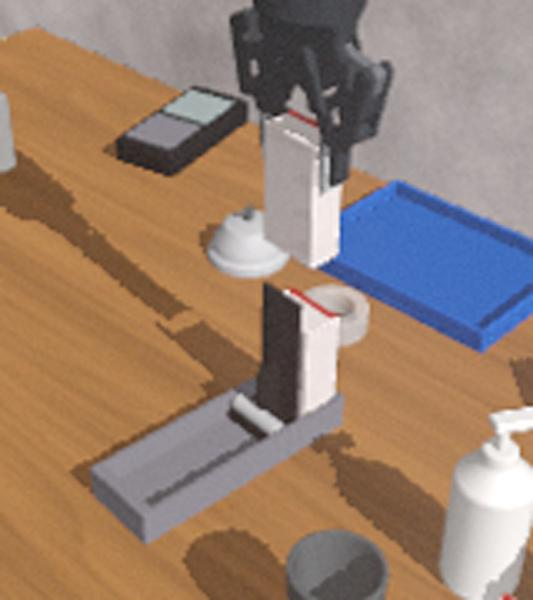

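```bash
python3 - <<'E'
from h import *
p=snapshot("side")
f=lambda X:((proj(p,X)-[190,100])*3.333).round(0)
for q,zb in(((599.2,-42.3,-.09),163.7),((596.2,-42.3,-.09),163.7),((599.2,-42.3,-.09),160)):
  print(q,zb,[list(f(X)) for X in place(box(-14,14,52,zb,zb+100),q)])
T=(514.3,-37.4,-.086)
print("row top/pusher",[list(f(X)) for X in place(np.vstack([box(66,100,52,107.9,108),box(60,66,40,132.9,133),box(-100,104,66,29.9,30)]),T)])
E
```

```text
(599.2, -42.3, -0.09) 163.7 [[np.float64(310.0), np.float64(269.0)], [np.float64(315.0), np.float64(148.0)], [np.float64(263.0), np.float64(240.0)], [np.float64(265.0), np.float64(121.0)], [np.float64(337.0), np.float64(255.0)], [np.float64(345.0), np.float64(135.0)], [np.float64(290.0), np.float64(227.0)], [np.float64(293.0), np.float64(110.0)]]
(596.2, -42.3, -0.09) 163.7 [[np.float64(307.0), np.float64(271.0)], [np.float64(313.0), np.float64(150.0)], [np.float64(260.0), np.float64(241.0)], [np.float64(262.0), np.float64(123.0)], [np.float64(335.0), np.float64(257.0)], [np.float64(342.0), np.float64(137.0)], [np.float64(287.0), np.float64(228.0)], [np.float64(291.0), np.float64(111.0)]]
(599.2, -42.3, -0.09) 160 [[np.float64(310.0), np.float64(273.0)], [np.float64(315.0), np.float64(153.0)], [np.float64(263.0), np.float64(244.0)], [np.float64(265.0), np.float64(126.0)], [np.float64(337.0), np.float64(259.0)], [np.float64(344.0), np.float64(140.0)], [np.float64(290.0), np.float64(231.0)], [np.float64(293.0), np.float64(114.0)]]
row top/pusher [[np.float64(305.0), np.float64(333.0)],
[... 218 characters left out ...]
), np.float64(287.0)], [np.float64(291.0), np.float64(286.0)], [np.float64(295.0), np.float64(306.0)], [np.float64(295.0), np.float64(306.0)], [np.float64(259.0), np.float64(283.0)], [np.float64(259.0), np.float64(283.0)], [np.float64(300.0), np.float64(303.0)], [np.float64(300.0), np.float64(303.0)], [np.float64(265.0), np.float64(280.0)], [np.float64(265.0), np.float64(280.0)], [np.float64(141.0), np.float64(515.0)], [np.float64(141.0), np.float64(515.0)], [np.float64(88.0), np.float64(467.0)], [np.float64(88.0), np.float64(467.0)], [np.float64(342.0), np.float64(395.0)], [np.float64(342.0), np.float64(395.0)], [np.float64(286.0), np.float64(357.0)], [np.float64(286.0), np.float64(357.0)]]
```

The crop shows the carton held upright and in line with the tray, stripe to the front. Its bottom corners at (265,238) and (340,255) match the model to about 2 mm. Lowering it just above the row.

```bash
python3 -m creep '[[[-0.1,0.24,1],[0,0,-0.005],4.5],[[-0.1,0.24,2],[0,0,-0.005],4.5],[[-0.1,0.24,3],[0,0,-0.005],4.5],[[-0.1,0.24,4],[0,0,-0.005],4.5],[[-0.1,0.24,4],[0,0,-0.005],4.5]]'
python3 to.py 600 -44.8 348 3.0556
```

```text
time: 7.03
ee_pos: [600.3, -41.1, 354.1]
tool_rot: [3.141, -0.004, 3.055]
force: [0.0, -0.1, -0.8]
finger_gap: 51.3
t 7.03 at [600.3 -41.1 354.1] [ 3.141 -0.004  3.055] F [ 0.  -0.1 -0.8] gap 51.3
shift [-0.   -0.37  0.61] turn [ 0.    -0.004 -0.001]
```

```bash
python3 -m creep '[[[0,-0.2,0.3],[0,0.004,0],4.5],[[0,-0.37,0.6],[0,0.004,0],4.5],[[0,-0.37,0.6],[0,0.004,0],4.5],[[0,-0.37,0.6],[0,0.004,0],4.5],[[0,-0.37,0.6],[0,0.004,0],4.5]]'
python3 to.py 561.5 -41.5 348 3.0556
```

```text
time: 7.45
ee_pos: [600.2, -44.9, 351.5]
tool_rot: [-3.142, -0.003, 3.055]
force: [-0.3, 0.7, -0.8]
finger_gap: 51.0
t 7.45 at [600.2 -44.9 351.5] [-3.142e+00 -3.000e-03  3.055e+00] F [-0.3  0.7 -0.8] gap 51.0
shift [3.89 0.   0.37] turn [-0.    -0.003 -0.001]
```

```bash
python3 -m creep '[[[0.4,0,0.1],[0,0,0],4.5],[[0.8,0,0.2],[0,0,0],4.5],[[1.2,0,0.3],[0,0,0],4.5],[[1.6,0,0.3],[0,0,0],4.5],[[2,0,0.3],[0,0,0],4.5]]'
python3 -m creep '[[[0.4,0,0],[0,0,0],4.5],[[0.8,0,0],[0,0,0],4.5],[[1.2,0,0],[0,0,0],4.5],[[1.6,0,0],[0,0,0],4.5],[[1.9,0,0],[0,0,0],4.5]]'
python3 -m creep '[[[0,0,0],[0,0,0],4.5],[[0,0,0],[0,0,0],4.5],[[0,0,0],[0,0,0],4.5],[[0,0,0],[0,0,0],4.5],[[0,0,0],[0,0,0],4.5]]'
python3 to.py 561.5 -41.5 242 3.0556; python3 c.py thin_carton 28 234
```

```text
time: 7.87
ee_pos: [579.9, -43.0, 348.5]
tool_rot: [-3.142, -0.003, 3.055]
force: [3.5, 0.2, 0.3]
finger_gap: 51.3
time: 8.28
ee_pos: [560.9, -41.4, 348.5]
tool_rot: [3.142, -0.004, 3.055]
force: [4.2, 0.1, 0.8]
finger_gap: 51.0
time: 8.7
ee_pos: [561.5, -41.5, 348.3]
tool_rot: [3.142, -0.004, 3.055]
force: [4.0, 0.4, 2.0]
finger_gap: 51.4
t 8.7 at [561.5 -41.5 348.3] [ 3.142 -0.004  3.055] F [4.  0.4 2. ] gap 51.4
shift [-0.05 -0.   10.63] turn [ 0.    -0.004 -0.001]
thin_carton 0.88 [257.3, 155.2, 279.2, 202.5]
held(side) [ 5.62265e+02 -3.88220e+01 -2.65000e-01  3.46000e-01] tcp [561.5 -41.5 348.3]
```

View pics/c.png

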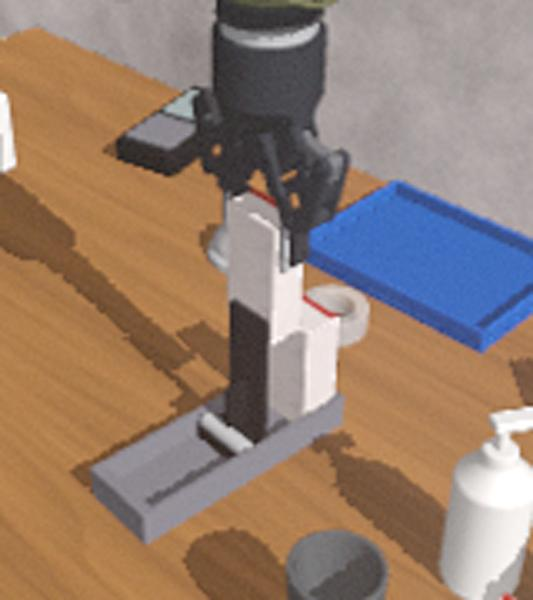

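The crop shows the pusher drawn back by the carton's lower back (about (250,305)), with the front carton standing at the lip and a few millimetres of gap near (303,335). I'll ease it back 1 mm more and lower the carton to just above the guides.

```bash
python3 -m creep '[[[0.1,0,0],[0,0,0],4.5],[[0.1,0,0.8],[0,0,0],4.5],[[0.1,0,1.6],[0,0,0],4.5],[[0.1,0,2.4],[0,0,0],4.5],[[0.1,0,3.2],[0,0,0],4.5]]'
python3 -m creep '[[[0,0,0.8],[0,0,0],4.5],[[0,0,1.6],[0,0,0],4.5],[[0,0,2.4],[0,0,0],4.5],[[0,0,3.2],[0,0,0],4.5],[[0,0,3.7],[0,0,0],4.5]]'
python3 to.py 560.5 -41.4 242 3.0556; python3 c.py thin_carton 28 234
```

```text
time: 9.27
ee_pos: [560.1, -41.3, 315.1]
tool_rot: [3.142, -0.005, 3.055]
force: [4.9, -0.2, 1.1]
finger_gap: 51.4
time: 9.68
ee_pos: [560.0, -41.3, 278.1]
tool_rot: [3.142, -0.005, 3.055]
force: [3.7, 0.3, 1.4]
finger_gap: 51.1
t 9.68 at [560.  -41.3 278.1] [ 3.142 -0.005  3.055] F [3.7 0.3 1.4] gap 51.1
shift [-0.07 -0.01  3.61] turn [ 0.    -0.005 -0.001]
thin_carton 0.58 [257.5, 179.0, 276.4, 224.3]
held(side) [570.014 -47.019  -0.794   0.856] tcp [560.  -41.3 278.1]
```

View pics/c.png

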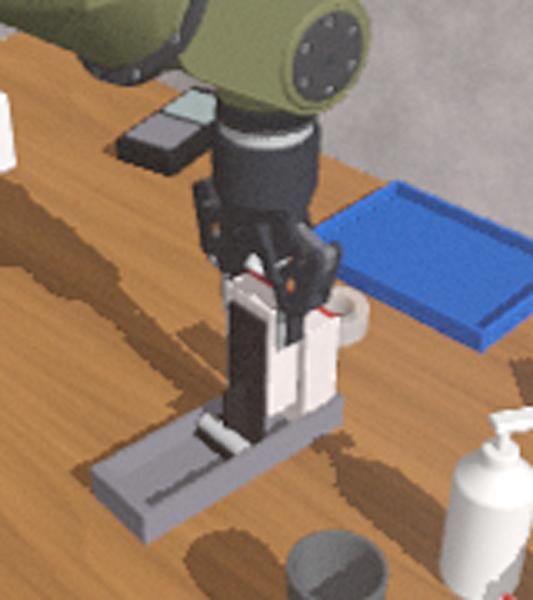

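The crop shows the thin carton between the plate at (250,360) and the front carton at (320,370), with a slim gap at (301,380) and no contact. Lowering the rest gently.

```bash
python3 -m creep '[[[0,0,0.5],[0,0,0],4.5],[[0,0,1],[0,0,0],4.5],[[0,0,1.5],[0,0,0],4.5],[[0,0,2],[0,0,0],4.5],[[0,0,2.5],[0,0,0],4.5]]'
python3 -m creep '[[[0,0,0.2],[0,0,0],4.5],[[0,0,0.4],[0,0,0],4.5],[[0,0,0.6],[0,0,0],4.5],[[0,0,0.8],[0,0,0],4.5],[[0,0,0.8],[0,0,0],4.5]]'
python3 to.py 566 -42 242 3.0556
```

```text
time: 10.25
ee_pos: [560.0, -41.3, 253.9]
tool_rot: [-3.142, -0.004, 3.055]
force: [4.4, 0.1, 1.8]
finger_gap: 51.2
time: 10.67
ee_pos: [559.9, -41.3, 246.0]
tool_rot: [-3.142, -0.004, 3.055]
force: [3.8, 0.5, -3.0]
finger_gap: 51.2
t 10.67 at [559.9 -41.3 246. ] [-3.142 -0.004  3.055] F [ 3.8  0.5 -3. ] gap 51.2
shift [-0.62 -0.02  0.39] turn [-0.    -0.004 -0.001]
```

```bash
python3 -m creep '[[[0,0,0.1],[0,0,0],4.5],[[0,0,0.2],[0,0,0],4.5],[[0,0,0.3],[0,0,0],4.5],[[0,0,0.3],[0,0,0],4.5],[[0,0,0.3],[0,0,0],4.5]]'
python3 -m creep '[[[-0.05,0,0.05],[0,0,0],4.5],[[-0.1,0,0.05],[0,0,0],4.5],[[-0.15,0,0.05],[0,0,0],4.5],[[-0.2,0,0.05],[0,0,0],4.5],[[-0.2,0,0.05],[0,0,0],4.5]]'
python3 -m creep '[[[-0.05,0,0],[0,0,0],4.5],[[-0.1,0,0],[0,0,0],4.5],[[-0.15,0,0],[0,0,0],4.5],[[-0.15,0,0],[0,0,0],4.5],[[-0.15,0,0],[0,0,0],4.5]]'
python3 b.py; python3 c.py thin_carton 28 234
```

```text
time: 11.08
ee_pos: [559.9, -41.3, 243.2]
tool_rot: [-3.142, -0.004, 3.055]
force: [4.0, -0.7, -0.4]
finger_gap: 51.2
time: 11.5
ee_pos: [562.0, -41.5, 243.1]
tool_rot: [-3.142, -0.004, 3.055]
force: [1.4, 0.2, 5.0]
finger_gap: 51.2
time: 11.92
ee_pos: [563.5, -41.6, 243.1]
tool_rot: [-3.142, -0.004, 3.055]
force: [2.2, 0.1, 5.1]
finger_gap: 51.2
thin_carton 0.65 [269.4, 207.6, 276.9, 230.9]
held(side) [588.958 -38.327  -0.858   2.595] tcp [563.5 -41.6 243. ]
```

```bash
python3 -m creep '[[[-0.05,0,0],[0,0,0],4.5],[[-0.1,0,0],[0,0,0],4.5],[[-0.15,0,0],[0,0,0],4.5],[[-0.15,0,0],[0,0,0],4.5],[[-0.15,0,0],[0,0,0],4.5]]'
python3 -m creep '[[[-0.05,0,0],[0,0,0],4.5],[[-0.1,0,0],[0,0,0],4.5],[[-0.1,0,0],[0,0,0],4.5],[[-0.1,0,0],[0,0,0],4.5],[[-0.1,0,0],[0,0,0],4.5]]'
```

```text
time: 12.58
ee_pos: [565.0, -41.8, 243.1]
tool_rot: [-3.142, -0.004, 3.055]
force: [2.3, -0.9, 4.8]
finger_gap: 51.2
time: 13.0
ee_pos: [566.0, -41.8, 243.1]
tool_rot: [-3.142, -0.004, 3.055]
force: [2.0, 0.4, 5.6]
finger_gap: 51.2
```

```bash
python3 -m creep '[[[-0.05,0,0],[0,0,0],4.5],[[-0.1,0,0],[0,0,0],4.5],[[-0.1,0,0],[0,0,0],4.5],[[-0.1,0,0],[0,0,0],4.5],[[-0.1,0,0],[0,0,0],4.5]]'
python3 -m creep '[[[-0.05,0,0],[0,0,0],4.5],[[-0.1,0,0],[0,0,0],4.5],[[-0.1,0,0],[0,0,0],4.5],[[-0.1,0,0],[0,0,0],4.5],[[-0.1,0,0],[0,0,0],4.5]]'
python3 c.py thin_carton 28 234
```

```text
time: 13.42
ee_pos: [566.9, -41.9, 243.0]
tool_rot: [-3.142, -0.004, 3.055]
force: [1.5, 0.1, 5.8]
finger_gap: 51.3
time: 13.83
ee_pos: [567.6, -42.0, 243.0]
tool_rot: [-3.142, -0.006, 3.055]
force: [-4.7, 0.4, 10.0]
finger_gap: 50.9
thin_carton 0.65 [269.7, 212.7, 278.9, 229.7]
held(side) [595.638 -39.344  -0.849   3.024] tcp [567.6 -42.  243. ]
```

View pics/c.png

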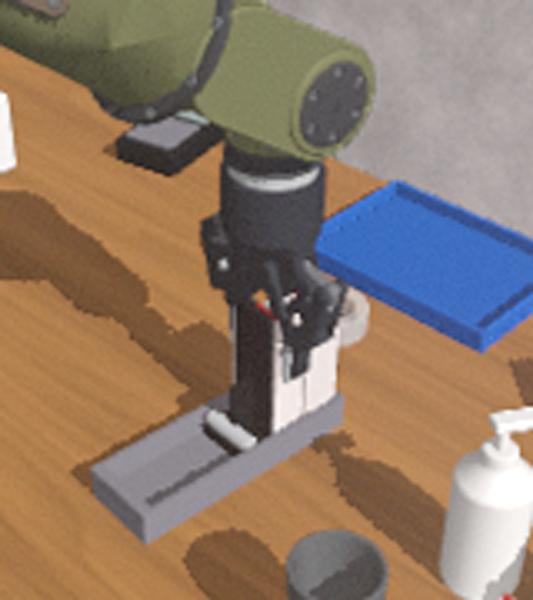

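Contact is felt (Fx flips to −4.7 N) and the crop shows no gap between the two cartons at about (303,390). Releasing and lifting.

```bash
python3 -m creep '[[[0,0,0],[0,0,0],5.3],[[0,0,0],[0,0,0],5.7],[[0,0,0],[0,0,0],6.2],[[0,0,0],[0,0,0],6.6],[[0,0,0],[0,0,0],6.8]]'
python3 -m creep '[[[0,0,-0.5],[0,0,0],6.8],[[0,0,-1.5],[0,0,0],6.8],[[0,0,-3.5],[0,0,0],6.8],[[0,0,-6.5],[0,0,0],6.8],[[0,0,-10],[0,0,0],6.8]]'
python3 -m creep '[[[0,0,-3.5],[0,0,0],6.8],[[0,0,-6],[0,0,0],6.8],[[0,0,-6],[0,0,0],6.8],[[0,0,-6],[0,0,0],6.8],[[0,0,-6],[0,0,0],6.8]]'
python3 c.py thin_carton 28 234;python3 to.py 458.5 -339 400 3.18
```

```text
time: 14.4
ee_pos: [567.8, -42.0, 242.6]
tool_rot: [3.142, -0.005, 3.055]
force: [0.6, -1.1, -1.3]
finger_gap: 67.5
time: 14.82
ee_pos: [568.0, -42.0, 343.7]
tool_rot: [3.142, -0.006, 3.055]
force: [1.1, -0.9, -0.2]
finger_gap: 67.5
time: 15.23
ee_pos: [568.3, -42.0, 402.6]
tool_rot: [3.142, -0.005, 3.055]
force: [-0.6, -0.0, 0.0]
finger_gap: 67.9
thin_carton 0.64 [255.8, 193.1, 282.1, 228.0]
t 15.38 at [568.5 -42.1 401.8] [ 3.142 -0.006  3.055] F [-0.6 -0.  -0.6] gap 68.2
shift [  8.38 -30.53   0.22] turn [ 0.    -0.006 -0.125]
```

View pics/c.png

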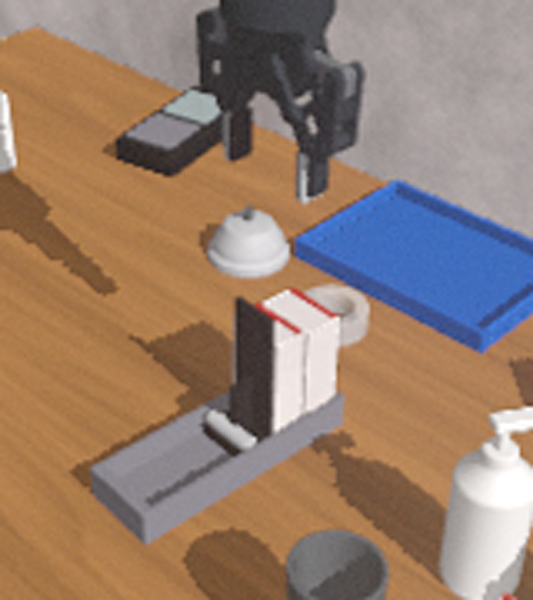

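The crop shows the thin carton in the tray, upright and snug. Its stripe at (280,318) is on its front edge and the boundary at x≈303 shows no gap. Going on to the thick white carton.

```bash
python3 -m creep '[[[1,-4,0],[0,0,-0.03],6.8],[[2.1,-8,0],[0,0,-0.06],6.8],[[3.2,-12,0],[0,0,-0.09],6.8],[[4.3,-16,0],[0,0,-0.12],6.8],[[5.4,-20,0],[0,0,-0.125],6.8]]'
python3 -m creep '[[[0.8,-3.5,0],[0,0,0],6.8],[[1.6,-7,0],[0,0,0],6.8],[[2.4,-10,0],[0,0,0],6.8],[[2.4,-10,0],[0,0,0],6.8],[[2.4,-10,0],[0,0,0],6.8]]'
python3 to.py 458.5 -339 295 3.187
```

```text
time: 15.8
ee_pos: [496.4, -238.2, 402.4]
tool_rot: [3.14, -0.005, -3.101]
force: [1.1, 0.6, -0.3]
finger_gap: 67.9
time: 16.22
ee_pos: [476.7, -338.8, 401.9]
tool_rot: [3.14, -0.005, -3.106]
force: [-0.5, 0.0, 0.1]
finger_gap: 67.7
t 16.22 at [ 476.7 -338.8  401.9] [ 3.14  -0.005 -3.106] F [-0.5  0.   0.1] gap 67.7
shift [ 1.76  0.03 10.7 ] turn [ 0.002 -0.005 -0.01 ]
```

```bash
python3 -m creep '[[[1,0,2],[0,0,-0.01],6.8],[[1.76,0,5],[0,-0.005,-0.01],6.8],[[1.76,0,8],[0,-0.005,-0.01],6.8],[[1.76,0,10.5],[0,-0.005,-0.01],6.8],[[1.76,0,10.5],[0,-0.005,-0.01],6.8]]'
python3 - <<'E'
from h import *
s=r.sense(); e=s["ee_pos"]; print(e.round(1),s["tool_rot"].round(3))
p=snapshot("side")
O=np.array([290,200]);k=4
im=cv2.resize(p["image"][200:350,290:440],(600,600),interpolation=2)
f=lambda X:((proj(p,X)-O)*k).round(0).astype(int)
for q in((458.5,-339,.04),): print("pred top",[list(f(X)) for X in place(box(-21,21,52,99.9,100),q)[::2]])
print("tips",[list(f([e[0],e[1]+a,127])) for a in(-41,41)])
cv2.imwrite("pics/d.png",im)
E
```

```text
time: 16.63
ee_pos: [458.8, -336.5, 293.1]
tool_rot: [3.135, -0.005, -3.092]
force: [-0.9, 0.1, -0.3]
finger_gap: 67.8
[ 458.8 -336.5  293.1] [ 3.135 -0.005 -3.092]
pred top [[np.int64(250), np.int64(420)], [np.int64(154), np.int64(359)], [np.int64(296), np.int64(365)], [np.int64(201), np.int64(308)]]
tips [[np.int64(306), np.int64(372)], [np.int64(156), np.int64(274)]]
```

View pics/d.png

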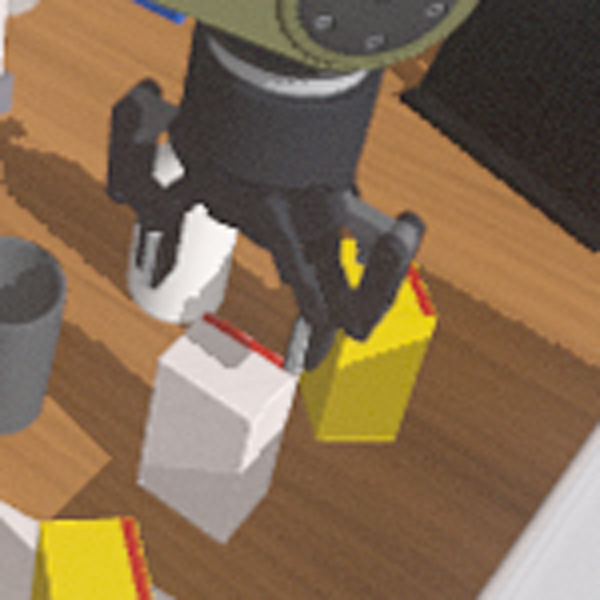

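The crop shows the white carton's top corners at (247,415), (160,358), (297,372) and (207,318), within about 2 mm of prediction, with the fingertips straddling it. Going down and gripping.

```bash
python3 -m creep '[[[0,-0.2,1.5],[0,0,0],6.8],[[0,-0.2,3],[0,0,0],6.8],[[0,-0.2,4.5],[0,0,0],6.8],[[0,-0.2,5.7],[0,0,0],6.8],[[0,-0.2,6],[0,0,0],6.8]]'
python3 -m creep '[[[0,0,0],[0,0,0],6],[[0,0,0],[0,0,0],5.6],[[0,0,0],[0,0,0],5],[[0,0,0],[0,0,0],4.5],[[0,0,0],[0,0,0],4.5]]' 80
python3 to.py 458.5 -339 400 3.187
python3 -m creep '[[[0,0,0],[0,0,0],4.5],[[0,0,-1],[0,0,0],4.5],[[0,0,-2.5],[0,0,0],4.5],[[0,0,-5],[0,0,0],4.5],[[0,0,-8],[0,0,0],4.5]]'
python3 -m creep '[[[0,0,-3],[0,0,0],4.5],[[0,0,-6],[0,0,0],4.5],[[0,0,-8.5],[0,0,0],4.5],[[0,0,-8.5],[0,0,0],4.5],[[0,0,-8.5],[0,0,0],4.5]]'
python3 to.py 576 -42.7 400 3.0556
```

```text
time: 17.1
ee_pos: [459.7, -339.7, 237.7]
tool_rot: [3.141, 0.001, -3.093]
force: [-0.9, 0.3, -0.2]
finger_gap: 67.9
time: 17.52
ee_pos: [459.7, -340.3, 239.8]
tool_rot: [-3.141, 0.003, -3.093]
force: [-0.2, -0.6, 6.6]
finger_gap: 50.9
t 17.52 at [ 459.7 -340.3  239.8] [-3.141e+00  3.000e-03 -3.093e+00] F [-0.2 -0.6  6.6] gap 50.9
shift [  0.07   0.12 -16.02] turn [-0.001  0.003  0.003]
time: 17.93
ee_pos: [459.1, -339.9, 318.9]
tool_rot: [3.14, -0.001, -3.093]
force: [-0.5, -0.3, -0.4]
finger_gap: 51.1
time: 18.35
ee_pos: [459.0, -340.0, 405.2]
tool_rot: [-3.14, 0.003, -3.093]
force: [-0.1, -0.0, -1.6]
finger_gap: 50.9
t 18.35 at [ 459.  -340.   405.2] [-3.140e+00  3.000e-03 -3.093e+00] F [-0.1 -0.  -1.6] gap 50.9
shift [-13.12  29.13   0.51] turn [-0.002  0.004  0.134]
```

```bash
python3 -m creep '[[[-0.5,2,-1],[0,0,0.03],4.5],[[-2,5.5,-1.5],[0,0,0.06],4.5],[[-3.5,9,-1.5],[0,0,0.09],4.5],[[-5.2,12.5,-1.5],[0,0,0.12],4.5],[[-7,16,-1.5],[0,0,0.134],4.5]]'
python3 -m creep '[[[0,0,0],[0,0,0],4.5],[[0,0,0],[0,0,0],4.5],[[0,0,0],[0,0,0],4.5],[[0,0,0],[0,0,0],4.5],[[0,0,0],[0,0,0],4.5]]'
python3 to.py 582 -43.2 400 3.0556
```

```text
time: 18.77
ee_pos: [521.4, -175.3, 417.5]
tool_rot: [3.14, -0.001, 3.053]
force: [0.1, -0.1, -1.0]
finger_gap: 50.9
time: 19.18
ee_pos: [521.1, -178.0, 418.0]
tool_rot: [3.141, 0.0, 3.054]
force: [-0.2, -0.8, -0.4]
finger_gap: 50.9
t 19.18 at [ 521.1 -178.   418. ] [3.141 0.    3.054] F [-0.2 -0.8 -0.4] gap 50.9
shift [-4.9  13.96  1.81] turn [ 0.001  0.    -0.001]
```

```bash
python3 -m creep '[[[-1.2,3.5,0],[0,0,0],4.5],[[-2.4,7,0.5],[0,0,0],4.5],[[-3.6,10.5,1],[0,0,0],4.5],[[-4.9,13.2,1.5],[0,0,0],4.5],[[-4.9,13.96,1.8],[0,0,0],4.5]]'
python3 -m creep '[[[0,0,0],[0,0,0],4.5],[[0,0,0],[0,0,0],4.5],[[0,0,0],[0,0,0],4.5],[[0,0,0],[0,0,0],4.5],[[0,0,0],[0,0,0],4.5]]'
python3 to.py 582 -43.2 354 3.0556
python3 - <<'E'
from h import *
e=r.sense()["ee_pos"]; p=snapshot("side")
f=lambda X:list(map(int,((proj(p,X)-[190,100])*3.333)))
print("held",[f(X) for X in place(box(-21,21,52,e[2]-239,e[2]-139),(e[0],e[1],-.086))])
cv2.imwrite("pics/e.png",cv2.resize(p["image"][100:280,190:350],(533,600),interpolation=2))
E
```

```text
time: 19.6
ee_pos: [583.5, -39.6, 399.5]
tool_rot: [3.14, 0.0, 3.057]
force: [-0.3, -0.6, -0.8]
finger_gap: 51.2
time: 20.02
ee_pos: [582.0, -43.2, 400.8]
tool_rot: [3.141, 0.002, 3.054]
force: [-0.1, 0.2, -1.4]
finger_gap: 50.9
t 20.02 at [582.  -43.2 400.8] [3.141e+00 2.000e-03 3.054e+00] F [-0.1  0.2 -1.4] gap 50.9
shift [ 0.   -0.    4.68] turn [ 0.001  0.002 -0.001]
held [[288, 284], [292, 163], [240, 254], [241, 135], [329, 263], [336, 143], [282, 234], [285, 117]]
```

View pics/e.png

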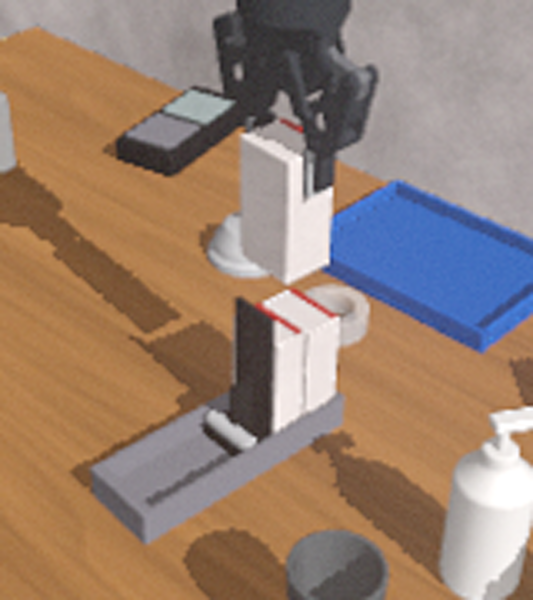

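The crop shows the thick carton held upright and in line, stripe to the front, its bottom corners at (241,250), (290,282) and (331,263) as predicted. Lowering it above the row and drawing the pusher back.

```bash
python3 -m creep '[[[0,0,1],[0,0,0],4.5],[[0,0,2],[0,0,0],4.5],[[0,0,3],[0,0,0],4.5],[[0,0,4],[0,0,0],4.5],[[0,0,4.7],[0,0,0],4.5]]'
python3 -m creep '[[[0,0,0],[0,0,0],4.5],[[0,0,0],[0,0,0],4.5],[[0.3,0,0],[0,0,0],4.5],[[0.6,0,0],[0,0,0],4.5],[[1,0,0],[0,0,0],4.5]]'
python3 to.py 527 -38.5 353 3.0556
```

```text
time: 20.48
ee_pos: [582.1, -42.0, 351.4]
tool_rot: [3.141, -0.001, 3.056]
force: [0.3, -0.2, -1.2]
finger_gap: 50.8
time: 20.9
ee_pos: [572.2, -41.2, 354.0]
tool_rot: [3.141, 0.003, 3.056]
force: [3.3, -0.7, -2.3]
finger_gap: 51.1
t 20.9 at [572.2 -41.2 354. ] [3.141e+00 3.000e-03 3.056e+00] F [ 3.3 -0.7 -2.3] gap 51.1
shift [ 4.52 -0.12  0.09] turn [0.001 0.003 0.   ]
```

```bash
python3 -m creep '[[[0.4,-0.05,0],[0,0,0],4.5],[[0.8,-0.1,0],[0,0,0],4.5],[[1.3,-0.12,0],[0,0,0],4.5],[[1.8,-0.12,0],[0,0,0],4.5],[[2.3,-0.12,0],[0,0,0],4.5]]'
python3 -m creep '[[[0.5,0,0],[0,0,0],4.5],[[1,0,0],[0,0,0],4.5],[[1.5,0,0],[0,0,0],4.5],[[1.9,0,0],[0,0,0],4.5],[[2.2,0,0],[0,0,0],4.5]]'
python3 -m creep '[[[0,0,0],[0,0,0],4.5],[[0,0,0],[0,0,0],4.5],[[0,0,0],[0,0,0],4.5],[[0,0,0],[0,0,0],4.5],[[0,0,0],[0,0,0],4.5]]'
python3 to.py 527 -38.5 247 3.0556
cat > g.py <<'E'
from h import *
e=r.sense()["ee_pos"]; p=snapshot("side")
f=lambda X:list(map(int,((proj(p,X)-[190,120])*4)))
print("held",[f(X) for X in place(box(-21,21,52,e[2]-239,e[2]-139),(e[0],e[1],-.086))])
print([ (round(d["confidence"],2),d["centre"]) for d in pinpoint(p,"pusher_top")], "pred for 0.109:",proj(p,place(box(-9,-9,0,133,133),(514.3,-37.4,-.086))[0]))
cv2.imwrite("pics/g.png",cv2.resize(p["image"][120:270,190:340],(600,600),interpolation=2))
E
python3 g.py
```

```text
time: 21.32
ee_pos: [548.8, -40.4, 353.8]
tool_rot: [3.141, 0.002, 3.056]
force: [4.5, 1.0, 0.5]
finger_gap: 51.1
time: 21.73
ee_pos: [526.9, -38.5, 353.5]
tool_rot: [3.141, 0.001, 3.056]
force: [5.0, 0.2, 1.7]
finger_gap: 50.9
time: 22.15
ee_pos: [527.5, -38.6, 353.4]
tool_rot: [3.141, 0.001, 3.056]
force: [4.7, -0.4, 1.8]
finger_gap: 50.7
t 22.15 at [527.5 -38.6 353.4] [3.141e+00 1.000e-03 3.056e+00] F [ 4.7 -0.4  1.8] gap 50.7
shift [ 0.06 -0.   10.64] turn [0.001 0.001 0.   ]
held [[277, 360], [277, 222], [223, 320], [218, 184], [328, 332], [332, 195], [274, 294], [273, 160]]
[(0.6, [199.3, 252.8])] pred for 0.109: [251.92079388 199.25297055]
```

View pics/g.png

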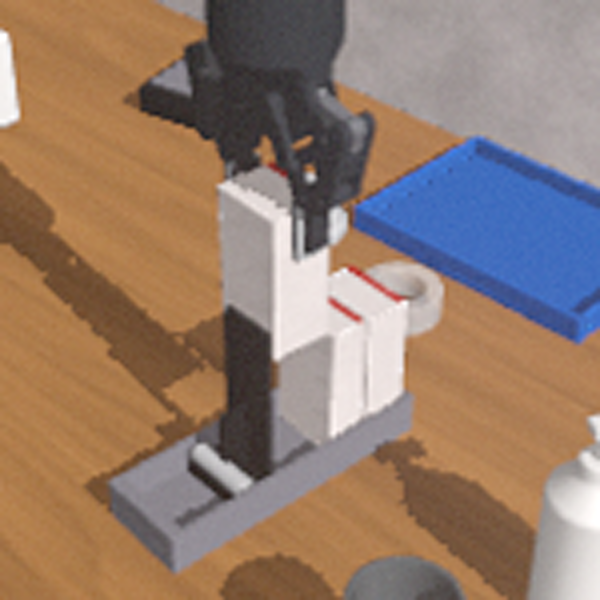

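The crop (my 12th and last view) shows the pusher drawn back by the thick carton and both cartons standing at the lip. The gap, at about (330,335), is open and about 4 mm. I'll add 1.5 mm of margin and lower, watching the forces.

```bash
python3 -m creep '[[[0.15,0,0],[0,0,0],4.5],[[0.15,0,0.6],[0,0,0],4.5],[[0.15,0,1.2],[0,0,0],4.5],[[0.15,0,1.8],[0,0,0],4.5],[[0.15,0,2.4],[0,0,0],4.5]]'
python3 -m creep '[[[0,0,0.8],[0,0,0],4.5],[[0,0,1.6],[0,0,0],4.5],[[0,0,2.4],[0,0,0],4.5],[[0,0,3.2],[0,0,0],4.5],[[0,0,4],[0,0,0],4.5]]'
python3 to.py 525.5 -38.4 247 3.0556
```

```text
time: 22.67
ee_pos: [525.9, -38.4, 328.4]
tool_rot: [3.141, 0.0, 3.056]
force: [5.0, -0.9, 2.6]
finger_gap: 51.0
time: 23.08
ee_pos: [525.9, -38.4, 288.4]
tool_rot: [3.141, 0.001, 3.056]
force: [5.0, 0.2, 1.4]
finger_gap: 51.1
t 23.08 at [525.9 -38.4 288.4] [3.141e+00 1.000e-03 3.056e+00] F [5.  0.2 1.4] gap 51.1
shift [ 0.04 -0.01  4.14] turn [0.001 0.001 0.   ]
```

```bash
python3 -m creep '[[[0,0,0.5],[0,0,0],4.5],[[0,0,1],[0,0,0],4.5],[[0,0,1.5],[0,0,0],4.5],[[0,0,2],[0,0,0],4.5],[[0,0,2.5],[0,0,0],4.5]]'
python3 -m creep '[[[0,0,0.3],[0,0,0],4.5],[[0,0,0.6],[0,0,0],4.5],[[0,0,0.9],[0,0,0],4.5],[[0,0,1.2],[0,0,0],4.5],[[0,0,1.2],[0,0,0],4.5]]'
python3 -m creep '[[[0,0,0.1],[0,0,0],4.5],[[0,0,0.2],[0,0,0],4.5],[[0,0,0.3],[0,0,0],4.5],[[0,0,0.3],[0,0,0],4.5],[[0,0,0.3],[0,0,0],4.5]]'
```

```text
time: 23.5
ee_pos: [526.0, -38.4, 264.1]
tool_rot: [3.141, 0.001, 3.056]
force: [5.4, -0.1, 1.6]
finger_gap: 51.1
time: 23.92
ee_pos: [525.9, -38.3, 251.8]
tool_rot: [3.141, 0.0, 3.056]
force: [4.9, -1.1, -4.9]
finger_gap: 50.7
time: 24.33
ee_pos: [525.9, -38.4, 249.3]
tool_rot: [3.141, 0.001, 3.056]
force: [4.3, -1.0, -0.1]
finger_gap: 51.0
```

```bash
python3 -m creep '[[[0,0,0.05],[0,0,0],4.5],[[0,0,0.1],[0,0,0],4.5],[[0,0,0.1],[0,0,0],4.5],[[0,0,0.1],[0,0,0],4.5],[[0,0,0.1],[0,0,0],4.5]]'
python3 -m creep '[[[-0.05,0,0],[0,0,0],4.5],[[-0.1,0,0],[0,0,0],4.5],[[-0.15,0,0],[0,0,0],4.5],[[-0.2,0,0],[0,0,0],4.5],[[-0.25,0,0],[0,0,0],4.5]]'
python3 -m creep '[[[-0.05,0,0],[0,0,0],4.5],[[-0.1,0,0],[0,0,0],4.5],[[-0.15,0,0],[0,0,0],4.5],[[-0.2,0,0],[0,0,0],4.5],[[-0.2,0,0],[0,0,0],4.5]]'
```

```text
time: 24.75
ee_pos: [526.0, -38.3, 248.4]
tool_rot: [3.141, 0.001, 3.056]
force: [4.1, -0.3, 0.8]
finger_gap: 51.0
time: 25.17
ee_pos: [528.5, -38.6, 248.4]
tool_rot: [3.141, 0.001, 3.056]
force: [5.3, -0.8, 0.2]
finger_gap: 50.6
time: 25.58
ee_pos: [530.5, -38.8, 248.4]
tool_rot: [3.141, 0.001, 3.056]
force: [4.1, -0.3, 0.6]
finger_gap: 50.9
```

```bash
python3 -m creep '[[[0,0,0.05],[0,0,0],4.5],[[0,0,0.1],[0,0,0],4.5],[[0,0,0.1],[0,0,0],4.5],[[0,0,0.1],[0,0,0],4.5],[[0,0,0.1],[0,0,0],4.5]]'
python3 -m creep '[[[-0.05,0,0.05],[0,0,0],4.5],[[-0.05,0,0.05],[0,0,0],4.5],[[-0.05,0,0.05],[0,0,0],4.5],[[-0.05,0,0.05],[0,0,0],4.5],[[-0.05,0,0.05],[0,0,0],4.5]]'
```

```text
time: 26.0
ee_pos: [530.5, -38.7, 247.8]
tool_rot: [3.141, 0.001, 3.056]
force: [2.5, -0.6, 5.3]
finger_gap: 51.0
time: 26.42
ee_pos: [530.9, -38.8, 247.7]
tool_rot: [3.141, 0.001, 3.056]
force: [-2.6, 0.1, 13.7]
finger_gap: 51.4
```

```bash
python3 -m creep '[[[0,0,-0.05],[0,0,0],4.5],[[-0.05,0,-0.05],[0,0,0],4.5],[[-0.1,0,-0.05],[0,0,0],4.5],[[-0.1,0,-0.05],[0,0,0],4.5],[[-0.1,0,-0.05],[0,0,0],4.5]]'
python3 -m creep '[[[-0.05,0,0],[0,0,0],4.5],[[-0.1,0,0],[0,0,0],4.5],[[-0.1,0,0],[0,0,0],4.5],[[-0.1,0,0],[0,0,0],4.5],[[-0.1,0,0],[0,0,0],4.5]]'
```

```text
time: 26.83
ee_pos: [531.8, -38.9, 247.7]
tool_rot: [3.141, 0.0, 3.056]
force: [-1.4, -0.2, 9.8]
finger_gap: 50.9
time: 27.25
ee_pos: [532.7, -39.0, 247.7]
tool_rot: [3.141, -0.0, 3.056]
force: [-3.4, -0.4, 11.4]
finger_gap: 51.0
```

```bash
python3 -m creep '[[[0,0,-0.05],[0,0,0],4.5],[[0,0,-0.05],[0,0,0],4.5],[[0,0,-0.05],[0,0,0],4.5],[[0,0,-0.05],[0,0,0],4.5],[[0,0,-0.05],[0,0,0],4.5]]'
python3 -m creep '[[[-0.05,0,0],[0,0,0],4.5],[[-0.1,0,0],[0,0,0],4.5],[[-0.1,0,0],[0,0,0],4.5],[[-0.1,0,0],[0,0,0],4.5],[[-0.1,0,0],[0,0,0],4.5]]'
```

```text
time: 27.67
ee_pos: [532.7, -39.0, 247.8]
tool_rot: [3.141, -0.001, 3.056]
force: [-2.4, -0.4, 6.9]
finger_gap: 51.2
time: 28.08
ee_pos: [533.3, -39.0, 247.8]
tool_rot: [3.141, -0.003, 3.056]
force: [-10.4, -0.4, 11.5]
finger_gap: 50.9
```

Firm contact at the expected place (Fx −10 N at x = 533). Releasing, lifting and checking.

```bash
python3 -m creep '[[[0,0,0],[0,0,0],5.3],[[0,0,0],[0,0,0],5.7],[[0,0,0],[0,0,0],6.2],[[0,0,0],[0,0,0],6.6],[[0,0,0],[0,0,0],6.8]]'
python3 -m creep '[[[0,0,-0.5],[0,0,0],6.8],[[0,0,-1.5],[0,0,0],6.8],[[0,0,-3.5],[0,0,0],6.8],[[0,0,-6.5],[0,0,0],6.8],[[0,0,-10],[0,0,0],6.8]]'
python3 -m creep '[[[2,0,-3.5],[0,0,0],6.8],[[5,0,-6],[0,0,0],6.8],[[8,0,-8],[0,0,0],6.8],[[11,0,-9],[0,0,0],6.8],[[14,0,-9],[0,0,0],6.8]]'
cat > v.py <<'E'
from h import *
T=(514.3,-37.4,-.086)
for n in("side","top"):
    p=snapshot(n)
    d=pinpoint(p,"pusher_top")
    for k in d[:1]:
        X=onz(p,k["centre"],133); c,s=np.cos(T[2]),np.sin(T[2]); D=X[:2]-T[:2]
        print(n,"pusher depth",round(100-(c*D[0]+s*D[1]),1),"lat",round(-s*D[0]+c*D[1],1),round(k["confidence"],2))
    row=[box(-100,104,66,0,30),box(-4,100,52,8,108),box(-10,-4,40,8,133)]
    m=np.zeros((384,512),bool)
    for o in("tray","pusher","front_carton","thin_carton","thick_carton"):
        for k in silhouettes(p,o):
            u=proj(p,place(box(48,48,0,60,60),T)[0]); b=k["box"]
            if abs((b[0]+b[2])/2-u[0])<40 and abs((b[1]+b[3])/2-u[1])<45: m|=k["mask"]; print(o,round(k["confidence"],2),np.round(b))
    R=render(p,row,T); print(n,"IoU full row model",round(float(np.minimum(R,m).sum()/np.maximum(R,m).sum()),3))
    for o in("pump_bottle","pen_cup","jar","flat_carton","bell","tape_roll","stapler"):
        print(o,[onz(p,k["centre"],0).round()[:2].tolist() for k in pinpoint(p,o)[:1]],end=" ")
    print()
    # red stripes on row tops: sample along the row's top centre line
    hsv=cv2.cvtColor(p["image"],cv2.COLOR_BGR2HSV); out=""
    for t in np.arange(99,-5,-2):
        u=proj(p,place(box(t,t,0,108,108),T)[0]); h=hsv[int(round(u[1])),int(round(u[0]))]; out+="R" if h[1]>110 and (h[0]<8 or h[0]>172) else ("w" if h[2]>140 and h[1]<60 else ".")
    print("top line lip->rear (2mm):",out)
E
python3 v.py
```

```text
time: 28.5
ee_pos: [534.0, -39.0, 247.7]
tool_rot: [3.141, 0.001, 3.056]
force: [0.1, -0.2, 0.1]
finger_gap: 67.9
time: 28.92
ee_pos: [533.5, -39.0, 348.9]
tool_rot: [3.141, -0.001, 3.056]
force: [0.1, 0.6, 0.2]
finger_gap: 67.9
time: 29.33
ee_pos: [392.6, -26.9, 440.7]
tool_rot: [3.141, 0.006, 3.056]
force: [-0.3, 0.3, 0.8]
finger_gap: 67.9
side pusher depth 97.8 lat 1.7 0.77
tray 0.66 [220. 192. 297. 259.]
front_carton 0.91 [272. 184. 292. 224.]
thin_carton 0.91 [263. 190. 280. 228.]
thin_carton 0.22 [252. 164. 276. 183.]
thick_carton 0.86 [254. 196. 271. 238.]
side IoU full row model 0.84
pump_bottle [[567.0, -252.0]] pen_cup [[423.0, -229.0]] jar [[428.0, 250.0]] flat_carton [[442.0, 386.0]] bell [[742.0, 153.0]] tape_roll [[718.0, 22.0]] stapler [] 
top line lip->rear (2mm): ...wwwwwwwwwwwwwwRR.wwwwwwwwww.RRwwwwwwwwwww........
top pusher depth 102.8 lat 0.2 0.58
tray 0.81 [264. 174. 285. 245.]
pusher 0.51 [267. 209. 286. 226.]
front_carton 0.47 [270. 175. 290. 184.]
thin_carton 0.74 [267. 183. 286. 197.]
thick_carton 0.86 [268. 195. 287. 213.]
top IoU full row model 0.84
pump_bottle [[549.0, -248.0]] pen_cup [[422.0, -233.0]] jar [[741.0, -224.0]] flat_carton [[439.0, 374.0]] bell [[744.0, 147.0]] tape_roll [[713.0, 6.0]] stapler [[747.0, -236.0]] 
top line lip->rear (2mm): .RRRwwwwwwwwwwwwwwRRRwwwwwwwwwww.R..wwwwwwwwwwwwwwww
```

```bash
python3 -c "
from cell import r
r.job_done(); print(r.sense()['time'])"
```

```text
the job is handed in; nothing more can be done
the job is handed in; nothing more can be done
```

The tray is restocked and the job is handed in at about 30 s of the 72 s allowed. The thin carton went in behind the front one, and the white thick carton behind that. Both are upright with their printed fronts to the lip.

Each time I drew the pusher back with the held carton and lowered the carton into the gap. I then eased it forward in steps of 1 to 2.5 mm until I felt the row (Fx −4.7 N for the thin carton, −10.4 N for the thick). Only then did I let go, so the pusher was never left to close a gap on its own.

**Row:** In the last checks both cameras found all three cartons in the tray. In the top camera the stripes on the carton tops start about 0, 34 and 63 mm behind the lip; the side camera missed the one at the lip. Snug cartons would put them at 0, 34 and 62 mm.

**Pusher:** Its measured depth came out at 97.8 mm (side) and 102.8 mm (top), against 104 expected. The two cameras disagree by 5 mm, so this does not prove the row is snug to the millimetre. The contact forces and stripe spacing do agree with it.

**Bystanders:** The ones measured agree with their first positions to about 10 mm, which is the networks' own scatter. The exceptions:
- The top camera's jar reading was a false hit at the stapler; the side camera put the jar in its place.
- The side camera missed the stapler; the top camera put it in its place.
- The side camera's pump bottle and tape roll readings differed from the top camera's by about 16 to 18 mm.

I felt no unexpected contact. I had used all 12 picture views, so the final state was checked by numbers only.

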